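# Clamp a seat board in the drilling jig with a ratcheting clamp lever

### The arm

A 6-joint arm with a two-finger parallel gripper is mounted at the origin on the work surface. World frame = base frame: x ahead of the robot, y to its left, z up, the work surface at z = 0. Lengths are in m, angles in rad, forces in N, time in s.
With the tool pointing down it reaches from about 0.425 to 0.95 m from the base axis. Payload 3.5 kg.
Tool frame: the origin (TCP) lies midway between the tips of the shut fingers; the grasp point (between the pads) lies 19 mm behind it; z points along the fingers, y is the line along which they close (so a half turn about z gives the same grasp; the last joint's range is limited). The gripper opens to 85 mm and grips with 20 to 120 N. Pads are 22 mm wide; open, the fingers measure 114 mm over their backs; the gripper's body (76 mm by 85 mm) begins 54 mm behind the grasp point. The pads swing forward as they close: fully open they stand 13 mm farther back than shut.
Start: joints at [1.016, 0.286, 1.577, -0, 1.279, -0.15], TCP at [0.266, 0.62, 0.231] pointing down, gripper open.
Joint ranges: [-2.77, 2.77], [-0.9, 2.22], [0.21, 2.48], [-1.53, 4.67], [0.24, 2.81], [-2.84, 2.84]. Speed limits (rad/s): [2.79, 2.79, 3.14, 3.14, 3.14, 3.14].

### API

Orientations are given as a unit quaternion [x, y, z, w].
In Python, from plant import ctrl, cams, order gives the robot as it stands.
- The arm moves only by the tool move_arm, never from a script. Its argument "plan" is one flat list of numbers, 7 for each row, row after row: the shift along the world's x, y, z in mm, then the turn, a rotation vector about the world's x, y, z in degrees, then the finger opening in mm, from 0 to 85.4. A call has 1 to 12 rows; each row shifts and turns the commanded pose from where the row before left it; what a row does not reach is not made up. A row lasts 1/10 s, in which the tool goes at most 50 mm and 8.59 degrees, less where a joint would pass 70% of its speed; a pose out of reach is approached as far as the arm can. A call is refused whole if a number of a shift passes 50 or a number of a turn 8.59, either way. A call with a gripper value outside its range is refused whole. The fingers move at their own pace and stop on an object; "newtons" is the grip in N (left out, the last holds). Time passes only in rows, so rows that do not move let the fingers close. It gives the time, the measured TCP pose, the force, the opening and the grip force at its end, in the units of the state.
- ctrl.get_state(): the state, without advancing time (a new reading comes with each control period).
- cams.read_camera(name): name is "scene" or "side" or "wrist"; returns a dict with "color" (400x640x3 uint8, red, green, blue), "fov_y" (degrees; the focal length in pixels is half the picture's height over the tangent of half this angle, whatever the lens; pixels are square), "cx", "cy" (the principal point, pixels), "origin" and "orientation" of the camera in the world; the wrist camera has in their place "T_tool_cam" (4x4, takes a point from camera to tool coordinates, whose origin is the TCP and whose axes are the flange's). Camera axes: x right, y up, looking along -z (the intrinsics and any distortion apply to the point x, -y, -z); pixel columns grow to the right and rows downward; lengths in m; the calibration is good to about 2 mm. A picture is of the moment at which its call begins: read the wrist's pose just before it. There is no depth.
- order.sign_off(): hands the job in; it is judged then, once.
The state is a dict: "time": time; "qpos": joint angles; "dq": joint speeds; "joint_efforts": joint torques, N m; "eef_pos": TCP position; "tcp_rot": TCP orientation; "contact_force": force on the tool from outside, world axes, zero at the start; "wrist_torque": the same for the moment, N m; "opening": opening from 0.0 (shut) to 1.0 (fully open); "finger_force": force on a finger pad.
Only numpy, scipy, OpenCV 4.12 (cv2) and the standard library are available. Lean on these libraries where they do the work, as an engineer would, in place of code of your own. Each camera call takes 0.05 s, during which the arm holds its last target. There are 200 camera calls.

### The job

Slide the plywood board fully home in the drilling jig, flush against the fence and the side stop, and then clamp it there hand-tight with the black clamp lever. The lever has no room for a full turn between the two drill guide tubes, so work it like a ratchet: swing it clockwise, lift it off its serration, swing it back, let it drop in and swing again until it pulls up firm. Do not overtighten, the pad would bruise the board; leave the other things on the bench alone.

Things in the scene. Friction and masses are not known exactly. Their poses are not given: they have to be found in the camera images.
- jig: fixed drilling jig: dark plywood base 350 x 360 mm, top 18 mm above the bench, on which the board slides; silver slotted fence 340 x 40 x 120 mm on the side away from the robot; three arms reach from the fence over the board. Origin on the bench; x points at the fence, its face at x = 90 mm; y left, z up. The base's front edge is at x = -200 mm, spindle axis at x = 20, y = 0
- corner (a point): point on the jig where fence face, side stop face and base top meet; axes as the jig's (x into the fence, y to the left away from the stop, z up). The side stop is a low aluminium block on the right, 16 mm high above the base, its face at jig y = -120 mm, jig x from -60 to +30 mm
- axis (a point): point on the vertical axis of the clamp spindle, fixed to the jig, 130 mm above the bench, 70 mm from the fence face
- bracket_end (a point): middle of the top front edge of the blue middle arm that carries the spindle: 40 mm wide, underside 62 and top 84 mm above the bench, it runs from here back to the fence
- tube_left (a point): top centre of the left drill guide tube: upright steel tube of 25 mm diameter, from 50 to 165 mm above the bench, on a dark arm 34 mm wide (62 to 80 mm above the bench) that runs back to the fence
- tube_right (a point): top centre of the right drill guide tube, like the left one, 130 mm from it; the lever stands between the two
- lever (a joint): angle of the clamp lever about the spindle axis, rad: 0 when it points along the jig's -x, towards the robot; grows when it swings clockwise seen from above (its tip then moves to the left, to the jig's +y), which is the tightening direction. It meets the guide tubes at -0.82 and +0.82; fingers that hold it at the grip point have room from about -0.62 to +0.62
- lever_lift (a joint): height of the lever, m: 0 to -0.004 when it sits in its serration (lower as the spindle goes down), at most 0.009. A light spring and its weight, 5 N together, hold it down on 12 teeth 4 mm deep. Raised 6 to 10 mm it swings free without turning the spindle. Let go, it drops in, or rests on the teeth 4 mm too high and drops in by itself within 0.4 rad of turning forward, if free to sink
- grip (a point): grip point of the black clamp lever: middle of its handle, 90 mm from the spindle axis, about 125 mm above the bench when engaged. The handle there is 14 mm wide, 18 mm high (9 mm above and below the point), nearly level, and ends 118 mm from the axis; own x runs along it towards the spindle, z up. Ease the load off before lifting, or it jams; the teeth have 0.15 rad of play
- spindle: clamp spindle: steel screw with a round pressure pad at its foot, 40 mm diameter, black rubber face; origin at the centre of the pad's underside, z up. Each engaged turn of the lever clockwise takes it 8 mm down. The pad starts 1.5 to 2.8 mm above the board: 1.2 to 2.2 rad of engaged turning until it touches, then about 0.4 rad to tighten. Firmly clamped: it presses with 70 to 150 N
- pad_top (a point): point on top of the pad, 7 mm above its underside. How the clamp feels at the handle's grip point, measured across the handle: turning free about 1 N; once the pad touches, the force rises by about 30 N per rad of turning, and the pad presses about 9 times as hard (7.5 to 12 times, by friction). Hand-tight is 9 to 13 N; above 15 N the board may get bruised. The spindle stays where it is left
- board: light plywood seat board, 230 mm (x) by 240 mm (y), 18 mm thick, about 0.6 kg, loose; origin at the centre of its underside, axes as the jig's when it is home. It starts flat on the jig's base 8 to 25 mm short of the fence and of the side stop and slightly turned; its top is 36 mm above the bench
- back_right (a point): lower corner of the board at its fence side, right; goes to corner when the board is home
- back_left (a point): lower corner of the board at its fence side, left; 240 mm along y from back_right
- front_mid (a point): middle of the board's front edge (towards the robot), at its top face, 230 mm from the fence side
- left_mid (a point): middle of the board's left edge, at its top face
- tape_roll: bystander: yellow roll of tape lying flat, 112 mm diameter, 50 mm high
- drill_driver: bystander: orange and black cordless drill standing on its battery, 205 mm high
- mallet: bystander: rubber mallet, 270 mm long, lying
- knife: bystander: orange utility knife, 145 mm long, lying
- dowel_bin: bystander: blue open bin with dowels, 120 x 160 x 60 mm
- bench_brush: bystander: wooden bench brush, 260 mm long, lying

How it is judged:
By the outcome, as a careful person would: the job done as asked, in the order asked, and still so for the second after the job is handed in, with the robot touching nothing.
It also fails if it takes over 72 s, if anything falls off the work surface, if the arm or the gripper's body presses on something with over 40 N, if the wrist force passes 120 N, or if a joint passes its speed limit or range.

## Working session

There is one attempt and no reset: what is moved stays moved. The work goes in short steps, Python scripts to look and compute and a tool call to move; the robot and the scene stay as the last step left them, time stands still between calls to the robot, and variables do not carry over. Pictures are saved under pics/ and viewed, at most 10 in all, crops included, and the job is handed in when it is done.

Besides the shell and the picture viewer there is one more tool, called after "Request:" as name(argument=value, ...), one argument or row to a line, values as JSON. move_arm: Moves the arm, as the interface text tells. Its arguments: {"type":"object","properties":{"plan":{"type":"array","items":{"type":"number"}},"newtons":{"type":"number"}},"required":["plan"]}

```bash
mkdir -p pics; ls
cat > h.py <<'E'
import numpy as np, cv2
from scipy.spatial.transform import Rotation as R
from plant import ctrl, cams, order
def grab(n, f=None):
    s=ctrl.get_state(); c=cams.read_camera(n)
    if n=="wrist":
        T=np.eye(4); T[:3,:3]=R.from_quat(s["tcp_rot"]).as_matrix(); T[:3,3]=s["eef_pos"]
        T=T@np.array(c["T_tool_cam"]); c["o"],c["R"]=T[:3,3],T[:3,:3]
    else:
        c["o"]=np.array(c["origin"]); q=np.array(c["orientation"]); c["R"]=R.from_quat(q).as_matrix() if q.size==4 else q
    c["f"]=200/np.tan(np.radians(c["fov_y"])/2)
    if f: cv2.imwrite("pics/"+f,c["color"][:,:,::-1])
    return c
def ray(c,u,v):
    d=c["R"]@np.array([(u-c["cx"])/c["f"],-(v-c["cy"])/c["f"],-1]); return d
def onz(c,u,v,z):
    d=ray(c,u,v); return c["o"]+d*(z-c["o"][2])/d[2]
def proj(c,p):
    q=c["R"].T@(np.array(p)-c["o"]); return c["cx"]-c["f"]*q[0]/q[2], c["cy"]+c["f"]*q[1]/q[2]
def tri(c1,p1,c2,p2):
    A=[];b=[]
    for c,p in((c1,p1),(c2,p2)):
        d=ray(c,*p); d/=np.linalg.norm(d); P=np.eye(3)-np.outer(d,d); A.append(P); b.append(P@c["o"])
    return np.linalg.lstsq(np.vstack(A),np.hstack(b),rcond=None)[0]
E
python3 - <<'E'
from h import *
s=ctrl.get_state(); print(s)
for n in("scene","side"):
    c=grab(n,n+"0.png"); print(n,{k:v for k,v in c.items() if k!="color"})
c=cams.read_camera("wrist"); print({k:v for k,v in c.items() if k!="color"})
E
```

```text
pics
{'time': 0.0, 'qpos': array([ 1.01600899e+00,  2.87220374e-01,  1.57821593e+00, -7.48748938e-06,
        1.27858344e+00, -1.49999177e-01]), 'dq': array([-0.00091371,  0.00189679, -0.00018092, -0.00025877, -0.00207376,
       -0.0007063 ]), 'joint_efforts': array([ 3.66130371e-04, -4.05980551e+01, -2.92624909e+01, -1.07728185e-04,
        5.75533471e-03,  7.86037731e-06]), 'eef_pos': array([0.26544802, 0.61988527, 0.22988962]), 'tcp_rot': array([ 2.01013908e-01,  9.79587636e-01, -1.14021006e-03, -4.15485919e-04]), 'contact_force': array([-0.26075607,  1.14838765, -0.83663478]), 'wrist_torque': array([-0.00628244, -0.00456066, -0.02004838]), 'finger_force': 0.0, 'opening': 1.0024964780691308}
scene {'fov_y': 45.8840190137147, 'cx': 321.18765959052917, 'cy': 198.69065830487705, 'origin': array([ 1.41201985, -0.88020916,  1.13652949]), 'orientation': array([0.38786873, 0.16567273, 0.33707734, 0.84171804]), 'o': array([ 1.41201985, -0.88020916,  1.13652949]), 'R': array([[ 0.71786282, -0.43892962,  0.54038297],
       [ 0.6959667 ,  0.47187342, -0.54126317],
       [-0.01741593,  0.7
[... 258 characters left out ...]
7761111,  0.88752714]), 'o': array([ 0.11248085, -0.68424742,  0.98586309]), 'R': array([[ 0.82469074,  0.42012394, -0.37865692],
       [-0.56542564,  0.59658226, -0.56954671],
       [-0.01338021,  0.68380223,  0.72954471]]), 'f': np.float64(397.56703709951444)}
{'fov_y': 64.33946149072486, 'cx': 318.4567812359734, 'cy': 201.20827056454095, 'T_tool_cam': array([[ 8.59967913e-04,  9.52247162e-01,  3.05327043e-01,
         7.76147194e-02],
       [ 9.99999627e-01, -8.44483400e-04, -1.82789806e-04,
         3.12493537e-04],
       [ 8.37825453e-05,  3.05327086e-01, -9.52247533e-01,
        -1.41693939e-01],
       [ 0.00000000e+00,  0.00000000e+00,  0.00000000e+00,
         1.00000000e+00]])}
```

View pics/scene0.png

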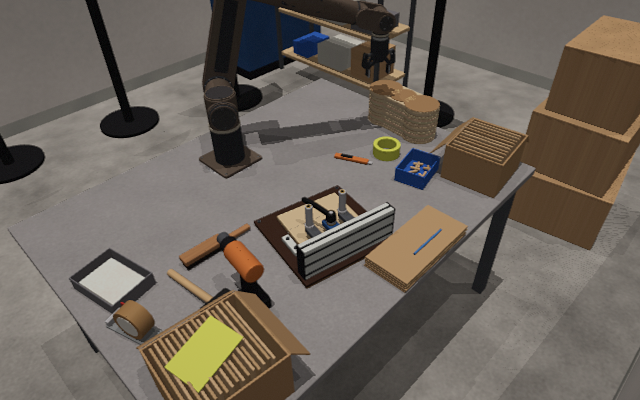

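View pics/side0.png

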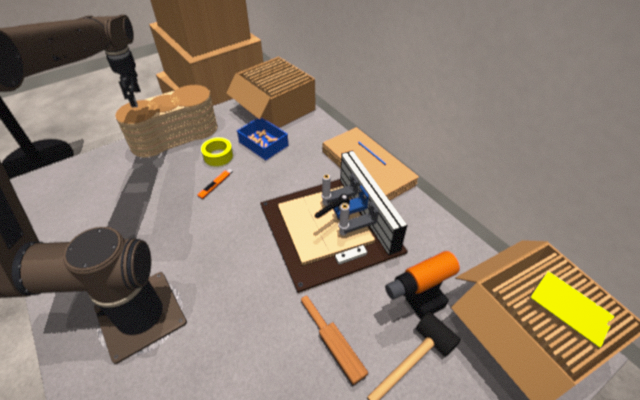

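The scene view shows the jig around (325,230); the side view shows it around (335,225), with the board (light yellow), lever pointing left and the stop at (350,255). I'll enlarge the side crop.

Run:
```python
import cv2
a=cv2.imread("pics/side0.png")[150:295,250:420]
cv2.imwrite("pics/crop0.png",cv2.resize(a,None,fx=4,fy=4,interpolation=cv2.INTER_CUBIC))
```

```text
(no output)
```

View pics/crop0.png

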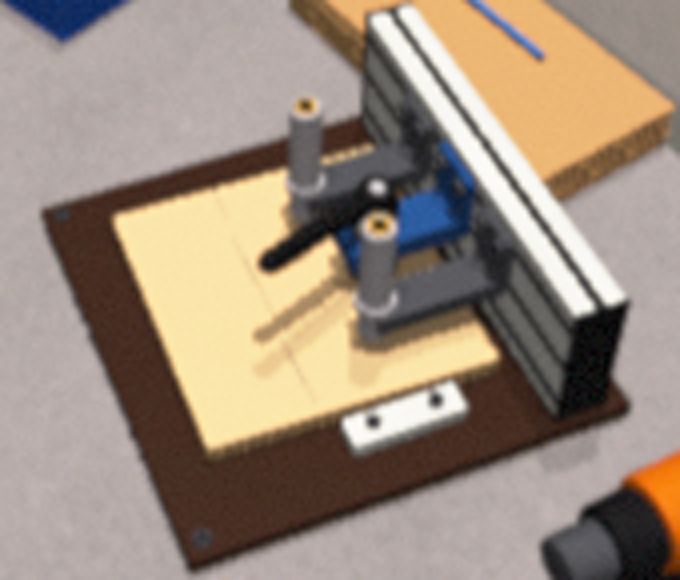

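The crop shows the base front corners at crop (43,212) and (190,560), tube tops at (305,105) and (378,225), board front corners at (113,215) and (208,447), back right at (498,356), and the lever from (378,190) to (268,262).

```bash
cat >> h.py <<'E'
def jig_from(side):
    pass
E
python3 - <<'E'
from h import *
c=grab("side")
P=lambda x,y,z: onz(c,250+x/4-.4,150+y/4-.4,z)
FL=P(43,212,.018);FR=P(190,561,.018);BR=P(628,403,.018)
TL=P(305,105,.165);TR=P(378,225,.165)
print("base",FL,FR,BR,np.linalg.norm(FL-FR),np.linalg.norm(BR-FR))
print("tubes",TL,TR,np.linalg.norm(TL-TR),"yaw tubes",np.degrees(np.arctan2(*( (TL-TR)[[1,0]])))-90)
d=FL-FR; print("yaw front",np.degrees(np.arctan2(d[1],d[0]))-90)
d=BR-FR; print("yaw right",np.degrees(np.arctan2(d[1],d[0])))
b=[P(113,216,.036),P(208,447,.036),P(498,356,.036)]
print("board",b); d=b[0]-b[1]; print("yaw",np.degrees(np.arctan2(d[1],d[0]))-90,np.linalg.norm(d)); d=b[2]-b[1]; print(np.degrees(np.arctan2(d[1],d[0])),np.linalg.norm(d))
print("hub",P(378,190,.13),"tip",P(268,262,.125), "tape",onz(c,217,150,.05))
E
```

```text
base [0.45649243 0.15799377 0.018     ] [ 0.38036403 -0.18567272  0.018     ] [ 0.71770268 -0.2602334   0.018     ] 0.3519974266232288 0.34548032787030303
tubes [0.61753194 0.01239458 0.165     ] [ 0.58887206 -0.11482852  0.165     ] 0.13041129933693857 yaw tubes -12.695250552301971
yaw front -12.490364932520663
yaw right -12.463489329527333
board [array([0.49441637, 0.10576574, 0.036     ]), array([ 0.43544073, -0.12517899,  0.036     ]), array([ 0.6570338 , -0.18134966,  0.036     ])]
yaw -14.32528796949586 0.23835601488935484
-14.224056077160641 0.22860147093017502
hub [ 0.63030034 -0.06286991  0.13      ] tip [ 0.52641568 -0.07024981  0.125     ] tape [0.44269904 0.45094698 0.05      ]
```

Request:
move_arm(
  plan=[16,-40,0,0,0,1.4,0,16,-40,0,0,0,1.4,0,16,-40,0,0,0,1.4,0,16,-40,0,0,0,1.4,0,16,-40,0,0,0,1.4,0,16,-40,0,0,0,1.4,0,16,-40,0,0,0,1.3,0,16,-40,0,0,0,1,0,6,-40,0,0,0,0,0,6,-40,0,0,0,0,0,6,-40,0,0,0,0,0,6,-40,0,0,0,0,0],
  newtons=30,
)

```text
time: 1.4
eef_pos: [0.4176, 0.1389, 0.2313]
tcp_rot: [0.109, 0.994, 0.0, 0.0]
contact_force: [1.5, -0.1, -0.5]
opening: -0.003
finger_force: 0.0
```

Request:
move_arm(
  plan=[6,-40,0,0,0,0,0,6,-40,0,0,0,0,0,6,-40,0,0,0,0,0,3,-38,0,0,0,0,0,0,0,0,0,0,0,0],
)

```text
time: 1.9
eef_pos: [0.439, -0.021, 0.2314]
tcp_rot: [0.112, 0.994, -0.001, 0.0]
contact_force: [0.2, 0.1, -0.3]
opening: 0.002
finger_force: 0.0
```

Run:
```python
from h import *
s=ctrl.get_state(); print(s["time"],s["eef_pos"],s["qpos"],R.from_quat(s["tcp_rot"]).as_matrix().round(3),s["contact_force"],s["opening"])
c=grab("wrist","w1.png")
```

```text
1.9 [ 0.43901493 -0.02104821  0.23143807] [-2.78860828e-01 -2.59162110e-01  2.12793072e+00 -1.22368136e-03
  1.27221044e+00 -1.62544465e+00] [[-0.975  0.222  0.   ]
 [ 0.222  0.975 -0.001]
 [-0.001 -0.001 -1.   ]] [ 0.1745086   0.11168852 -0.25429654] 0.002412935839989738
```

View pics/w1.png

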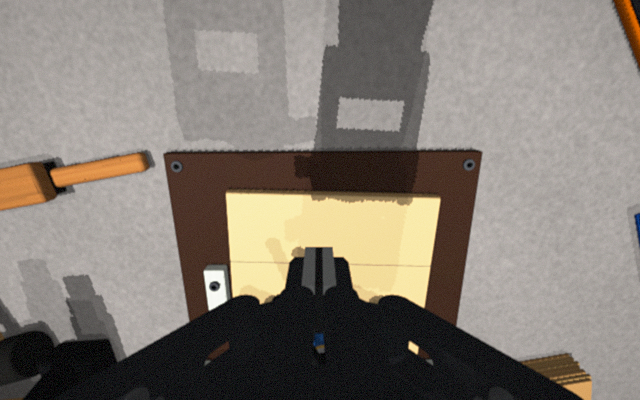

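The wrist view shows the base front corners at (166,152) and (481,150), and the board front corners at (228,190) and (440,196), clear of the fingers.

Run:
```python
from h import *
c=grab("wrist")
FR=onz(c,165,152,.018);FL=onz(c,481,150.5,.018); d=FL-FR
yaw=np.arctan2(d[1],d[0])-np.pi/2; print(FR,FL,np.linalg.norm(d),np.degrees(yaw))
ex=np.array([np.cos(yaw),np.sin(yaw)]);ey=np.array([-ex[1],ex[0]])
O=(FR+FL)[:2]/2+.2*ex; print("O",O)
for p in((228,190),(440,196.5)):
    q=onz(c,*p,.036)[:2]-O; print(q@ex,q@ey)
# bolts, stop inner front top corner
q=onz(c,228,268,.034)[:2]-O; print("stop",q@ex,q@ey)
```

```text
[ 0.38016037 -0.18136665  0.018     ] [0.45604441 0.16306147 0.018     ] 0.3526884103630529 -12.424848964412613
O [ 0.6134182  -0.05218437]
-0.16066470531787636 -0.10467498756321791
-0.1520768527212591 0.1294484707100671
stop -0.06294058176073268 -0.11416522414500871
```

Request:
move_arm(
  plan=[0,0,-40,0,0,0,0,0,0,-40,0,0,0,0,0,0,-40,0,0,0,0,0,0,-40,0,0,0,0,0,0,-30,0,0,0,0,0,0,-14,0,0,0,0,0,0,0,0,0,0,0],
)

```text
time: 2.7
eef_pos: [0.4364, -0.0154, 0.0249]
tcp_rot: [0.108, 0.994, 0.001, -0.003]
contact_force: [-0.7, -0.2, 0.1]
opening: 0.0
finger_force: 0.0
```

Request:
move_arm(
  plan=[4.9,-1.1,0,0,0,0,0,4.9,-1.1,0,0,0,0,0,4.9,-1.1,0,0,0,0,0,2.9,-0.7,0,0,0,0,0,2.9,-0.7,0,0,0,0,0,0,0,0,0,0,0,0],
)

```text
time: 3.3
eef_pos: [0.4596, -0.0224, 0.0275]
tcp_rot: [0.109, 0.994, -0.0, 0.0]
contact_force: [-3.0, -0.2, 1.3]
opening: 0.003
finger_force: 1.4
```

Request:
move_arm(
  plan=[2.9,-0.6,0,0,0,0,0,2.9,-0.6,0,0,0,0,0,2,-0.4,0,0,0,0,0,0,0,0,0,0,0,0],
)

```text
time: 3.7
eef_pos: [0.4633, -0.0231, 0.0263]
tcp_rot: [0.109, 0.994, 0.0, -0.006]
contact_force: [-12.7, 1.4, 8.9]
opening: 0.002
finger_force: 6.2
```

Request:
move_arm(
  plan=[2,-0.4,0,0,0,0,0,2,-0.4,0,0,0,0,0,0,0,0,0,0,0,0],
)

```text
time: 4.0
eef_pos: [0.4635, -0.023, 0.0254]
tcp_rot: [0.108, 0.994, 0.001, -0.011]
contact_force: [-20.3, 2.9, 14.1]
opening: 0.004
finger_force: 10.6
```

Request:
move_arm(
  plan=[-11,2.5,0,0,0,0,0,-11,2.5,0,0,0,0,0,0,0,40,0,0,0,0,0,0,40,0,0,0,0,0,0,20,0,0,0,0,30,26,0,0,0,0,0,30,26,0,0,0,0,0,30,26,0,0,0,0,0,30,26,0,0,0,0,0,30,28,0,0,0,0,0,0,0,0,0,0,0,0],
)

```text
time: 5.1
eef_pos: [0.6027, 0.115, 0.1279]
tcp_rot: [0.107, 0.994, 0.001, 0.003]
contact_force: [-0.1, 0.1, -0.0]
opening: 0.002
finger_force: 0.0
```

Run:
```python
from h import *
s=ctrl.get_state(); print(s["eef_pos"])
c=grab("wrist","w2.png")
a=grab("side")["color"][150:295,250:420,::-1]
cv2.imwrite("pics/crop1.png",np.hstack([cv2.resize(a,(400,341),interpolation=cv2.INTER_CUBIC),cv2.resize(c["color"][:,:,::-1],(400,250))[:]  if 0 else cv2.copyMakeBorder(cv2.resize(c["color"][:,:,::-1],(400,250)),0,91,0,0,0)]))
```

```text
[0.60273509 0.11504784 0.12788214]
```

View pics/crop1.png

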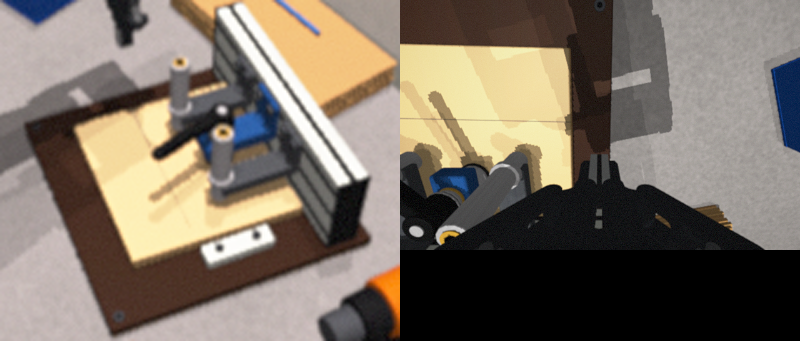

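The side view shows the board up at the fence with a gap to the stop; in the wrist view its left edge is at about (275,180), clear of the fingers at (320,260). Now I'll descend and push right.

Request:
move_arm(
  plan=[0,0,-30,0,0,0,0,0,0,-30,0,0,0,0,0,0,-30,0,0,0,0,0,0,-12,0,0,0,0,-0.9,-3.9,0,0,0,0,0,-0.9,-3.9,0,0,0,0,0,-0.9,-3.9,0,0,0,0,0,-0.7,-2.9,0,0,0,0,0,0,0,0,0,0,0,0],
)

```text
time: 6.1
eef_pos: [0.5964, 0.0972, 0.0266]
tcp_rot: [0.109, 0.994, 0.0, 0.001]
contact_force: [0.2, 0.6, 0.5]
opening: 0.0
finger_force: 0.0
```

Request:
move_arm(
  plan=[-0.7,-2.9,0,0,0,0,0,-0.7,-2.9,0,0,0,0,0,0,0,0,0,0,0,0],
)

```text
time: 6.4
eef_pos: [0.5946, 0.0922, 0.0257]
tcp_rot: [0.109, 0.994, 0.0, 0.0]
contact_force: [0.1, 2.6, 1.4]
opening: 0.002
finger_force: 1.2
```

Request:
move_arm(
  plan=[-0.7,-2.9,0,0,0,0,0,-0.5,-2,0,0,0,0,0,0,0,0,0,0,0,0],
)

```text
time: 6.7
eef_pos: [0.5934, 0.0872, 0.0257]
tcp_rot: [0.109, 0.994, 0.0, 0.0]
contact_force: [0.7, 3.7, 3.6]
opening: -0.001
finger_force: 2.2
```

Request:
move_arm(
  plan=[-0.5,-2,0,0,0,0,0,-0.5,-2,0,0,0,0,0,0,0,0,0,0,0,0],
)

```text
time: 7.0
eef_pos: [0.5926, 0.0852, 0.0258]
tcp_rot: [0.11, 0.994, 0.002, 0.001]
contact_force: [1.7, 12.4, 1.6]
opening: -0.0
finger_force: 5.6
```

Request:
move_arm(
  plan=[-0.5,-2,0,0,0,0,0,-0.5,-2,0,0,0,0,0,0,0,0,0,0,0,0],
)

```text
time: 7.3
eef_pos: [0.5912, 0.0846, 0.0258]
tcp_rot: [0.111, 0.994, 0.005, 0.0]
contact_force: [0.4, 21.4, 3.0]
opening: -0.004
finger_force: 10.4
```

Request:
move_arm(
  plan=[2,10,0,0,0,0,0,2,10,0,0,0,0,0,0,0,40,0,0,0,0,0,0,40,0,0,0,0,0,0,20,0,0,0,0,-30,-25,0,0,0,0,0,-30,-25,0,0,0,0,0,-30,-25,0,0,0,0,0,-30,-25,0,0,0,0,0,-30,-25,0,0,0,0,0,0,0,0,0,0,0,0],
)

```text
time: 8.4
eef_pos: [0.4414, -0.028, 0.1238]
tcp_rot: [0.11, 0.994, -0.001, -0.002]
contact_force: [0.2, 0.2, 0.4]
opening: 0.002
finger_force: 0.0
```

Run:
```python
from h import *
s=ctrl.get_state(); print(s["eef_pos"])
c=grab("wrist","w3.png")
a=grab("side","side3.png")["color"][150:295,250:420,::-1]
cv2.imwrite("pics/crop3.png",np.hstack([cv2.resize(a,(400,341),interpolation=cv2.INTER_CUBIC),cv2.copyMakeBorder(cv2.resize(c["color"][:,:,::-1],(400,250)),0,91,0,0,0)]))
```

```text
[ 0.44138515 -0.0279633   0.1238417 ]
```

View pics/crop3.png

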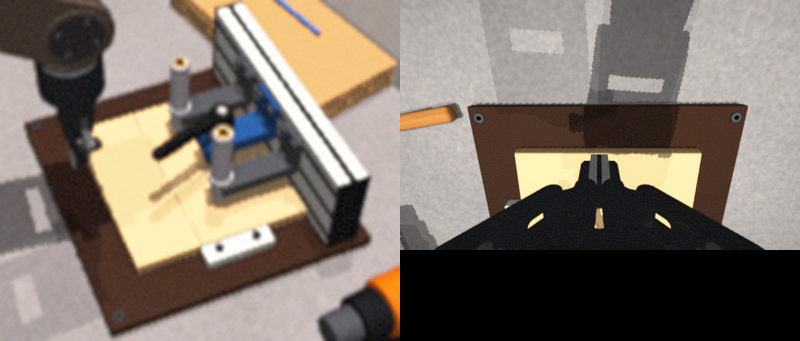

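The board is square with the base and touches the stop at (205,245). I'll give it one more push to the fence.

Request:
move_arm(
  plan=[0,0,-30,0,0,0,0,0,0,-30,0,0,0,0,0,0,-30,0,0,0,0,0,0,-8,0,0,0,0,4.9,-1.1,0,0,0,0,0,4.9,-1.1,0,0,0,0,0,4.9,-1.1,0,0,0,0,0,3,-0.6,0,0,0,0,0,0,0,0,0,0,0,0],
)

```text
time: 9.4
eef_pos: [0.4635, -0.03, 0.0281]
tcp_rot: [0.109, 0.994, -0.0, 0.0]
contact_force: [-1.3, 0.1, 1.5]
opening: 0.003
finger_force: 0.6
```

Request:
move_arm(
  plan=[2,-0.5,0,0,0,0,0,2,-0.5,0,0,0,0,0,2,-0.5,0,0,0,0,0,0,0,0,0,0,0,0],
)

```text
time: 9.8
eef_pos: [0.4644, -0.0301, 0.0264]
tcp_rot: [0.108, 0.994, 0.001, -0.006]
contact_force: [-13.4, 3.0, 10.2]
opening: 0.008
finger_force: 6.6
```

Request:
move_arm(
  plan=[2,-0.5,0,0,0,0,0,2,-0.5,0,0,0,0,0,0,0,0,0,0,0,0],
)

```text
time: 10.1
eef_pos: [0.4644, -0.0301, 0.0254]
tcp_rot: [0.108, 0.994, 0.001, -0.012]
contact_force: [-21.3, 3.5, 16.2]
opening: 0.003
finger_force: 11.1
```

Request:
move_arm(
  plan=[-9,2,0,0,0,0,0,-9,2,0,0,0,0,0,0,0,40,0,0,2,40,0,0,40,0,0,3,40,0,0,45,0,0,3,40,0,0,45,0,0,3,40,29,-13,0,0,0,3,40,29,-14,0,0,0,3,40,29,-14,0,0,0,0,40,0,0,0,0,0,0,40],
)

```text
time: 11.1
eef_pos: [0.5449, -0.0713, 0.1981]
tcp_rot: [-0.039, 0.999, -0.001, 0.002]
contact_force: [0.2, 0.4, 0.3]
opening: 0.466
finger_force: 0.0
```

Run:
```python
from h import *
s=ctrl.get_state(); print(s["time"],s["eef_pos"],s["contact_force"],s["opening"],s["qpos"])
c=grab("wrist","w4.png")
```

```text
11.1 [ 0.5448595  -0.0712604   0.19807722] [0.15123203 0.37779293 0.28495782] 0.46621693470652753 [-3.14672352e-01  3.79322267e-02  1.92074872e+00 -1.07062467e-04
  1.17816600e+00 -1.96266122e+00]
```

View pics/w4.png

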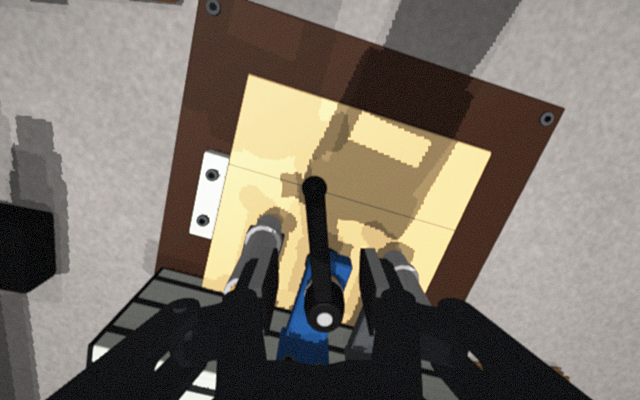

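The wrist view shows the lever from its tip (314,186) to the hub (325,318), lying between the open fingers, with the board snug to the stop at (228,158).

Run:
```python
from h import *
c=grab("wrist"); s=ctrl.get_state()
O=np.array([.6135,-.055]);y=np.radians(-12.45);ex=np.array([np.cos(y),np.sin(y)]);ey=np.array([-ex[1],ex[0]])
for n,p,z in(("tip",(314,180),.13),("mid",(318,240),.134),("hub",(325,318),.14)):
    q=onz(c,*p,z)[:2]; print(n,q,(q-O)@ex,(q-O)@ey)
A=O+.02*ex; t=onz(c,314,186,.13)[:2]-A; g=onz(c,318,240,.134)[:2]
print("axis",A,"lever",np.degrees(np.arctan2(t@ey,-(t@ex))),"tipr",np.linalg.norm(t))
Rt=R.from_quat(s["tcp_rot"]).as_matrix(); print("tool y",Rt[:,1],np.degrees(np.arctan2(Rt[1,0],Rt[0,0])))
for th in(-.25,-.3): print(th,A+.09*(-np.cos(th)*ex+np.sin(th)*ey))
```

```text
tip [ 0.51800451 -0.07520404] -0.08889413017603578 -0.04031657214628825
mid [ 0.56019326 -0.06918143] -0.0489958617808327 -0.025340219922872578
hub [ 0.62047731 -0.05921316] 0.007721540063164503 -0.002609862738454609
axis [ 0.63302969 -0.05931175] lever -20.45192207952486 tipr 0.11192756791725018
tool y [-7.80289685e-02  9.96951091e-01 -4.95686050e-05] -175.5247186595195
-0.25 [ 0.54307782 -0.06225481]
-0.3 [ 0.54333733 -0.06674685]
```

Request:
move_arm(
  plan=[-1.5,-1.5,-25,0,0,3,40,0,0,-25,0,0,0,40,0,0,-25,0,0,0,40,0,0,-17,0,0,0,40,0,0,0,0,0,0,40,0,0,0,0,0,0,10,0,0,0,0,0,0,10,0,0,0,0,0,0,10,0,0,0,0,0,0,10],
  newtons=30,
)

```text
time: 12.1
eef_pos: [0.5409, -0.0714, 0.1069]
tcp_rot: [-0.065, 0.998, -0.001, 0.001]
contact_force: [-1.3, -2.4, 3.7]
opening: 0.157
finger_force: 32.8
```

Run:
```python
from h import *
s=ctrl.get_state(); print(s["time"],s["eef_pos"],s["tcp_rot"],s["contact_force"],s["opening"],s["finger_force"])
# arc from theta0: rows of 4 deg about axis
ax=np.array([.6325,-.061]); p=s["eef_pos"][:2]-ax; print("r",np.linalg.norm(p),"ang",np.degrees(np.arctan2(p[1],p[0]))%360)
ph=np.radians(187.5)
for d in range(0,60,5):
    a=ph-np.radians(d);b=a-np.radians(5); print(d,(90*np.array([np.cos(b)-np.cos(a),np.sin(b)-np.sin(a)])).round(1))
```

```text
12.1 [ 0.54094693 -0.07142044  0.10688442] [-6.52934143e-02  9.97865468e-01 -6.75298570e-04  9.06876842e-04] [-1.33949141 -2.42069276  3.73617894] 0.15692543823229316 32.76385724544525
r 0.09214418423436048 ang 186.49337784047785
0 [-0.7  7.8]
5 [0.  7.9]
10 [0.7 7.8]
15 [1.4 7.7]
20 [2.  7.6]
25 [2.7 7.4]
30 [3.3 7.1]
35 [3.9 6.8]
40 [4.5 6.4]
45 [5. 6.]
50 [5.6 5.6]
55 [6. 5.]
```

Request:
move_arm(
  plan=[-0.7,7.8,-0.1,0,0,-5,10,0,7.9,-0.1,0,0,-5,10,0.7,7.8,-0.1,0,0,-5,10,1.4,7.7,-0.1,0,0,-5,10,2,7.6,-0.1,0,0,-5,10,2.7,7.4,-0.1,0,0,-5,10,0,0,0,0,0,0,10],
)

```text
time: 12.8
eef_pos: [0.5475, -0.0243, 0.1053]
tcp_rot: [0.194, 0.981, -0.0, 0.001]
contact_force: [2.4, -1.7, -1.1]
opening: 0.159
finger_force: 31.9
```

Request:
move_arm(
  plan=[3.3,7.1,-0.1,0,0,-5,10,3.9,6.8,-0.1,0,0,-5,10,4.5,6.4,-0.1,0,0,-5,10,5,6,-0.1,0,0,-5,10,0,0,0,0,0,0,10,0,0,0,0,0,0,10],
)

```text
time: 13.4
eef_pos: [0.5638, 0.0019, 0.1047]
tcp_rot: [0.361, 0.933, 0.001, 0.001]
contact_force: [4.0, 1.8, -0.7]
opening: 0.161
finger_force: 32.2
```

```bash
cat >> h.py <<'E'
AX=np.array([.6325,-.061])
def rep():
    s=ctrl.get_state(); p=s["eef_pos"][:2]-AX; a=np.arctan2(p[1],p[0])
    m=R.from_quat(s["tcp_rot"]).as_matrix(); yaw=np.degrees(np.arctan2(m[1,0],m[0,0]))%360
    f=s["contact_force"]; t=np.array([np.sin(a),-np.cos(a)])  # clockwise tangent
    print("t",s["time"],"pos",s["eef_pos"].round(4),"r",np.linalg.norm(p).round(4),"lev(pos)",(167.55-np.degrees(a)%360).round(1),"lev(yaw)",round(167.55-yaw,1),
     "Ftan",(-f[:2]@t).round(2),"Frad",(f[:2]@p/np.linalg.norm(p)).round(2),"Fz",f[2].round(2),"M",s["wrist_torque"].round(2),"op",round(s["opening"]*85.4,1),"ff",round(s["finger_force"],1))
E
python3 -c "
from h import *
rep()"
```

```text
t 13.4 pos [0.5638 0.0019 0.1047] r 0.0931 lev(pos) 30.0 lev(yaw) 29.8 Ftan -4.04 Frad -1.74 Fz -0.71 M [ 0.39 -0.6   0.44] op 13.8 ff 32.2
```

```bash
cat >> h.py <<'E'
def steps(l0,l1,n,r=91.5):
    a=np.radians(167.55-np.linspace(l0,l1,n+1)); p=r*np.c_[np.cos(a),np.sin(a)]
    print([tuple(x) for x in np.diff(p,axis=0).round(1).tolist()],"turn",round(-(l1-l0)/n,2))
_rep=rep
def rep():
    _rep(); s=ctrl.get_state(); p=(s["eef_pos"][:2]-[.632,-.060]); f=s["contact_force"]
    print("effective F", ((p[0]*f[1]-p[1]*f[0]+s["wrist_torque"][2])/.09).round(2))
E
python3 -c "
from h import *
rep(); steps(30,26,2); steps(26,-30,10); steps(-30,30,12)"
```

```text
t 13.4 pos [0.5638 0.0019 0.1047] r 0.0931 lev(pos) 30.0 lev(yaw) 29.8 Ftan -4.04 Frad -1.74 Fz -0.71 M [ 0.39 -0.6   0.44] op 13.8 ff 32.2
effective F 0.82
[(-2.1, -2.4), (-2.0, -2.5)] turn 2.0
[(-5.2, -7.3), (-4.5, -7.7), (-3.7, -8.1), (-2.9, -8.5), (-2.0, -8.7), (-1.2, -8.9), (-0.3, -8.9), (0.6, -8.9), (1.4, -8.8), (2.3, -8.6)] turn 5.6
[(-2.1, 7.7), (-1.4, 7.9), (-0.7, 8.0), (-0.0, 8.0), (0.7, 8.0), (1.4, 7.9), (2.1, 7.7), (2.7, 7.5), (3.4, 7.2), (4.0, 6.9), (4.6, 6.5), (5.1, 6.1)] turn -5.0
```

Request:
move_arm(
  plan=[-2.1,-2.4,0,0,0,2,10,-2,-2.5,0,0,0,2,10,0,0,0,0,0,0,10,0,0,4,0,0,0,10,0,0,4,0,0,0,10,0,0,0,0,0,0,10],
)

```text
time: 14.0
eef_pos: [0.5597, -0.0031, 0.1123]
tcp_rot: [0.328, 0.945, 0.001, 0.001]
contact_force: [5.8, 3.0, -5.5]
opening: 0.159
finger_force: 31.8
```

```bash
python3 -c "
from h import *
rep()"
```

```text
t 14.0 pos [ 0.5597 -0.0031  0.1123] r 0.093 lev(pos) 26.0 lev(yaw) 25.9 Ftan -5.89 Frad -2.67 Fz -5.53 M [ 0.35 -0.94  0.5 ] op 13.6 ff 31.8
effective F -0.51
```

Request:
move_arm(
  plan=[-5.2,-7.3,0,0,0,5.6,10,-4.5,-7.7,0,0,0,5.6,10,-3.7,-8.1,0,0,0,5.6,10,-2.9,-8.5,0,0,0,5.6,10,-2,-8.7,0,0,0,5.6,10,-1.2,-8.9,0,0,0,5.6,10,-0.3,-8.9,0,0,0,5.6,10,0.6,-8.9,0,0,0,5.6,10,1.4,-8.8,0,0,0,5.6,10,2.3,-8.6,0,0,0,5.6,10,0,0,0,0,0,0,10],
)

```text
time: 15.1
eef_pos: [0.5445, -0.088, 0.1119]
tcp_rot: [-0.153, 0.988, 0.001, 0.002]
contact_force: [6.7, 3.2, -6.4]
opening: 0.157
finger_force: 31.3
```

Request:
move_arm(
  plan=[0,0,-4,0,0,0,10,0,0,-4,0,0,0,10,0,0,-0.5,0,0,0,10,0,0,0,0,0,0,10],
)

```text
time: 15.5
eef_pos: [0.5445, -0.0879, 0.1039]
tcp_rot: [-0.152, 0.988, -0.0, 0.002]
contact_force: [5.4, 0.5, -3.5]
opening: 0.158
finger_force: 31.6
```

```bash
python3 -c "
from h import *
rep()"
```

```text
t 15.5 pos [ 0.5445 -0.0879  0.1039] r 0.092 lev(pos) -29.5 lev(yaw) -30.0 Ftan 1.11 Frad -5.27 Fz -3.53 M [ 0.17 -0.84  0.06] op 13.5 ff 31.6
effective F 1.89
```

Request:
move_arm(
  plan=[-2.1,7.7,-0.1,0,0,-5,10,-1.4,7.9,-0.1,0,0,-5,10,-0.7,8,-0.1,0,0,-5,10,0,8,-0.1,0,0,-5,10,0.7,8,-0.1,0,0,-5,10,1.4,7.9,-0.1,0,0,-5,10,0,0,0,0,0,0,10],
)

```text
time: 16.2
eef_pos: [0.5424, -0.0401, 0.1033]
tcp_rot: [0.108, 0.994, -0.0, 0.002]
contact_force: [6.1, -0.0, -3.6]
opening: 0.158
finger_force: 31.6
```

```bash
python3 -c "
from h import *
rep()"
```

```text
t 16.2 pos [ 0.5424 -0.0401  0.1033] r 0.0925 lev(pos) 0.6 lev(yaw) -0.0 Ftan -1.35 Frad -5.98 Fz -3.62 M [ 0.08 -0.85  0.14] op 13.5 ff 31.6
effective F 0.2
```

Request:
move_arm(
  plan=[2.1,7.7,-0.1,0,0,-5,10,2.7,7.5,-0.1,0,0,-5,10,3.4,7.2,-0.1,0,0,-5,10,0,0,0,0,0,0,10],
)

```text
time: 16.6
eef_pos: [0.5504, -0.0177, 0.1029]
tcp_rot: [0.237, 0.972, 0.0, 0.001]
contact_force: [4.9, 0.8, -2.8]
opening: 0.157
finger_force: 31.7
```

```bash
python3 -c "
from h import *
rep()"
```

```text
t 16.6 pos [ 0.5504 -0.0177  0.1029] r 0.0928 lev(pos) 15.4 lev(yaw) 15.0 Ftan -3.03 Frad -3.95 Fz -2.79 M [ 0.06 -0.72  0.31] op 13.4 ff 31.7
effective F 0.39
```

Request:
move_arm(
  plan=[0,0,0,0,0,0,30,0,0,0,0,0,0,30,0,0,0,0,0,0,30,0,0,0,0,0,0,30],
)

```text
time: 17.0
eef_pos: [0.5492, -0.018, 0.1029]
tcp_rot: [0.238, 0.971, -0.0, -0.0]
contact_force: [-0.4, 0.1, -0.3]
opening: 0.352
finger_force: 0.0
```

Run:
```python
from h import *
rep(); c=grab("side"); d=grab("scene")
a=cv2.resize(c["color"][185:245,300:370,::-1],(400,343),interpolation=cv2.INTER_CUBIC)
b=cv2.resize(grab("wrist")["color"][100:400,120:520,::-1],(400,300))
cv2.imwrite("pics/crop5.png",np.hstack([a,cv2.copyMakeBorder(b,0,43,0,0,0)]))
```

```text
t 17.0 pos [ 0.5492 -0.018   0.1029] r 0.0937 lev(pos) 14.9 lev(yaw) 15.1 Ftan 0.07 Frad 0.43 Fz -0.34 M [-0.03 -0.    0.  ] op 30.1 ff 0.0
effective F 0.11
```

View pics/crop5.png

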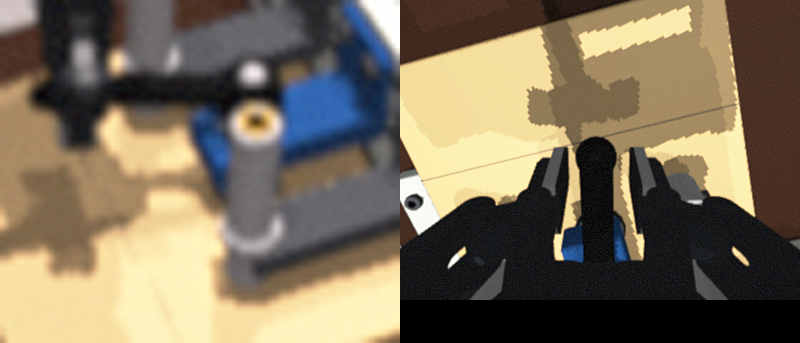

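Request:
move_arm(
  plan=[0,0,0,0,0,0,10,0,0,0,0,0,0,10,0,0,0,0,0,0,10,0,0,-0.5,0,0,0,10,0,0,-0.5,0,0,0,10,0,0,0,0,0,0,10],
)

```text
time: 17.75
eef_pos: [0.5497, -0.0175, 0.1028]
tcp_rot: [0.237, 0.971, 0.0, -0.0]
contact_force: [-2.5, 2.2, 5.3]
opening: 0.157
finger_force: 33.7
```

```bash
python3 -c "
from h import *
rep();steps(15,30,5)"
```

```text
t 17.75 pos [ 0.5497 -0.0175  0.1028] r 0.0936 lev(pos) 15.3 lev(yaw) 15.0 Ftan -0.8 Frad 3.19 Fz 5.31 M [0.31 0.36 0.15] op 13.4 ff 33.7
effective F 0.79
[(2.3, 4.2), (2.5, 4.1), (2.7, 3.9), (2.9, 3.8), (3.1, 3.6)] turn -3.0
```

Request:
move_arm(
  plan=[2.3,4.2,-0.1,0,0,-3,10,2.5,4.1,-0.1,0,0,-3,10,2.7,3.9,0,0,0,-3,10,0,0,0,0,0,0,10],
)

```text
time: 18.15
eef_pos: [0.5574, -0.0049, 0.1026]
tcp_rot: [0.313, 0.95, 0.0, -0.0]
contact_force: [-3.2, 2.3, 5.8]
opening: 0.159
finger_force: 33.8
```

```bash
python3 -c "
from h import *
rep()"
```

```text
t 18.15 pos [ 0.5574 -0.0049  0.1026] r 0.0937 lev(pos) 24.3 lev(yaw) 24.0 Ftan 0.07 Frad 3.89 Fz 5.79 M [0.33 0.41 0.11] op 13.6 ff 33.8
effective F 1.24
```

Request:
move_arm(
  plan=[2.9,3.8,0,0,0,-3,10,3.1,3.6,0,0,0,-3,10,0,0,0,0,0,0,10],
)

```text
time: 18.45
eef_pos: [0.5634, 0.0026, 0.1025]
tcp_rot: [0.362, 0.932, 0.0, 0.0]
contact_force: [-2.2, 3.6, 6.8]
opening: 0.159
finger_force: 33.8
```

```bash
python3 -c "
from h import *
rep()"
```

```text
t 18.45 pos [0.5634 0.0026 0.1025] r 0.0939 lev(pos) 30.2 lev(yaw) 30.0 Ftan -1.13 Frad 4.04 Fz 6.84 M [0.55 0.4  0.17] op 13.6 ff 33.8
effective F 0.73
```

Request:
move_arm(
  plan=[-2.1,-2.4,0,0,0,2,10,-2,-2.5,0,0,0,2,10,0,0,0,0,0,0,10,0,0,4,0,0,0,10,0,0,4,0,0,0,10,0,0,1,0,0,0,10,0,0,0,0,0,0,10],
)

```text
time: 19.15
eef_pos: [0.5589, -0.003, 0.1099]
tcp_rot: [0.329, 0.944, 0.0, 0.0]
contact_force: [3.6, 3.1, -5.2]
opening: 0.154
finger_force: 33.6
```

```bash
python3 -c "
from h import *
rep()"
```

```text
t 19.15 pos [ 0.5589 -0.003   0.1099] r 0.0937 lev(pos) 25.8 lev(yaw) 26.0 Ftan -4.65 Frad -0.88 Fz -5.24 M [ 0.45 -0.57  0.41] op 13.1 ff 33.6
effective F -0.23
```

Request:
move_arm(
  plan=[-5.2,-7.3,0,0,0,5.6,10,-4.5,-7.7,0,0,0,5.6,10,-3.7,-8.1,0,0,0,5.6,10,-2.9,-8.5,0,0,0,5.6,10,-2,-8.7,0,0,0,5.6,10,-1.2,-8.9,0,0,0,5.6,10,-0.3,-8.9,0,0,0,5.6,10,0.6,-8.9,0,0,0,5.6,10,1.4,-8.8,0,0,0,5.6,10,2.3,-8.6,0,0,0,5.6,10,0,0,0,0,0,0,10],
)

```text
time: 20.25
eef_pos: [0.5438, -0.0885, 0.1103]
tcp_rot: [-0.151, 0.988, -0.0, 0.0]
contact_force: [5.5, 1.4, -6.3]
opening: 0.158
finger_force: 32.0
```

Request:
move_arm(
  plan=[0,0,-4,0,0,0,10,0,0,-3,0,0,0,10,0,0,0,0,0,0,30,0,0,-1,0,0,0,30,0,0,0,0,0,0,30],
)

```text
time: 20.75
eef_pos: [0.5431, -0.0871, 0.1028]
tcp_rot: [-0.152, 0.988, 0.0, -0.0]
contact_force: [0.1, 0.1, 0.3]
opening: 0.35
finger_force: 0.0
```

Request:
move_arm(
  plan=[0,0,0,0,0,0,10,0,0,0,0,0,0,10,0,0,0,0,0,0,10,0,0,-1,0,0,0,10,0,0,0,0,0,0,10],
)

```text
time: 21.25
eef_pos: [0.5434, -0.088, 0.1028]
tcp_rot: [-0.152, 0.988, -0.0, -0.0]
contact_force: [-3.7, -1.4, 5.7]
opening: 0.157
finger_force: 34.5
```

```bash
python3 -c "
from h import *
rep(); steps(-30,30,20)"
```

```text
t 21.25 pos [ 0.5434 -0.088   0.1028] r 0.0931 lev(pos) -29.3 lev(yaw) -30.0 Ftan 0.28 Frad 3.96 Fz 5.71 M [-0.3   0.5  -0.01] op 13.4 ff 34.5
effective F 0.13
[(-1.3, 4.6), (-1.1, 4.7), (-0.8, 4.7), (-0.6, 4.8), (-0.3, 4.8), (-0.1, 4.8), (0.2, 4.8), (0.4, 4.8), (0.7, 4.7), (0.9, 4.7), (1.2, 4.6), (1.4, 4.6), (1.6, 4.5), (1.9, 4.4), (2.1, 4.3), (2.3, 4.2), (2.5, 4.1), (2.7, 3.9), (2.9, 3.8), (3.1, 3.6)] turn -3.0
```

Request:
move_arm(
  plan=[-1.3,4.6,0,0,0,-3,10,-1.1,4.7,0,0,0,-3,10,-0.8,4.7,-0.1,0,0,-3,10,-0.6,4.8,-0.1,0,0,-3,10,0,0,0,0,0,0,10],
)

```text
time: 21.75
eef_pos: [0.5396, -0.0686, 0.1025]
tcp_rot: [-0.048, 0.999, -0.0, -0.0]
contact_force: [-3.3, -1.4, 4.9]
opening: 0.157
finger_force: 34.4
```

```bash
python3 -c "
from h import *
rep()"
```

```text
t 21.75 pos [ 0.5396 -0.0686  0.1025] r 0.0932 lev(pos) -17.1 lev(yaw) -17.9 Ftan 1.14 Frad 3.44 Fz 4.93 M [-0.29  0.49 -0.08] op 13.4 ff 34.4
effective F 0.19
```

Request:
move_arm(
  plan=[-0.3,4.8,0,0,0,-3,10,-0.1,4.8,-0.1,0,0,-3,10,0.2,4.8,0,0,0,-3,10,0,0,0,0,0,0,10],
)

```text
time: 22.15
eef_pos: [0.5394, -0.0539, 0.1023]
tcp_rot: [0.031, 1.0, -0.0, -0.0]
contact_force: [-3.2, -1.7, 4.7]
opening: 0.155
finger_force: 34.4
```

```bash
python3 -c "
from h import *
rep()"
```

```text
t 22.15 pos [ 0.5394 -0.0539  0.1023] r 0.0934 lev(pos) -8.1 lev(yaw) -8.9 Ftan 1.93 Frad 3.08 Fz 4.68 M [-0.21  0.43 -0.02] op 13.2 ff 34.4
effective F 1.73
```

Request:
move_arm(
  plan=[0.4,4.8,0,0,0,-3,10,0.7,4.7,0,0,0,-3,10,0,0,0,0,0,0,10],
)

```text
time: 22.45
eef_pos: [0.5406, -0.0443, 0.1022]
tcp_rot: [0.082, 0.997, 0.0, -0.0]
contact_force: [-3.2, 0.3, 4.9]
opening: 0.16
finger_force: 34.5
```

```bash
python3 -c "
from h import *
rep()"
```

```text
t 22.45 pos [ 0.5406 -0.0443  0.1022] r 0.0935 lev(pos) -2.1 lev(yaw) -3.0 Ftan 0.33 Frad 3.24 Fz 4.88 M [-0.    0.44 -0.05] op 13.6 ff 34.5
effective F -0.22
```

Request:
move_arm(
  plan=[0.9,4.7,0,0,0,-3,10,1.2,4.6,0,0,0,-3,10,0,0,0,0,0,0,10],
)

```text
time: 22.75
eef_pos: [0.5426, -0.0349, 0.102]
tcp_rot: [0.134, 0.991, 0.0, -0.0]
contact_force: [-3.2, 0.3, 5.2]
opening: 0.158
finger_force: 34.5
```

```bash
python3 -c "
from h import *
rep()"
```

```text
t 22.75 pos [ 0.5426 -0.0349  0.102 ] r 0.0936 lev(pos) 3.8 lev(yaw) 3.0 Ftan 0.62 Frad 3.17 Fz 5.25 M [-0.    0.49  0.06] op 13.5 ff 34.5
effective F 1.25
```

Request:
move_arm(
  plan=[0,0,0,0,0,0,22,0,0,0,0,0,0,22,1.4,4.6,0,0,0,-3,22,1.6,4.5,0,0,0,-3,22,1.9,4.4,0,0,0,-3,22,0,0,0,0,0,0,22],
)

```text
time: 23.35
eef_pos: [0.5473, -0.0222, 0.1009]
tcp_rot: [0.212, 0.977, -0.0, -0.0]
contact_force: [-0.0, -2.1, 0.1]
opening: 0.262
finger_force: 1.2
```

```bash
python3 -c "
from h import *
rep()"
```

```text
t 23.35 pos [ 0.5473 -0.0222  0.1009] r 0.0936 lev(pos) 12.0 lev(yaw) 12.0 Ftan 1.95 Frad -0.88 Fz 0.1 M [-0.28  0.12  0.07] op 22.4 ff 1.2
effective F 2.78
```

Request:
move_arm(
  plan=[2.1,4.3,0,0,0,-3,22,2.3,4.2,0,0,0,-3,22,2.5,4.1,0,0,0,-3,22,0,0,0,0,0,0,22],
)

```text
time: 23.75
eef_pos: [0.5538, -0.0102, 0.1009]
tcp_rot: [0.287, 0.958, -0.001, -0.001]
contact_force: [-2.6, -4.9, -0.3]
opening: 0.261
finger_force: 2.5
```

```bash
python3 -c "
from h import *
rep()"
```

```text
t 23.75 pos [ 0.5538 -0.0102  0.1009] r 0.0936 lev(pos) 20.4 lev(yaw) 20.9 Ftan 5.53 Frad -0.45 Fz -0.34 M [-0.66  0.39  0.03] op 22.3 ff 2.5
effective F 6.05
```

Request:
move_arm(
  plan=[2.7,3.9,0,0,0,-3,22,2.9,3.8,0,0,0,-3,22,3.1,3.6,0,0,0,-3,22,0,0,0,0,0,0,22],
)

```text
time: 24.15
eef_pos: [0.5619, 0.0007, 0.1007]
tcp_rot: [0.361, 0.933, -0.002, -0.001]
contact_force: [-3.7, -6.1, 1.1]
opening: 0.258
finger_force: 3.5
```

```bash
python3 -c "
from h import *
rep()
cv2.imwrite('pics/s6.png',grab('side')['color'][:,:,::-1])
cv2.imwrite('pics/w6.png',grab('wrist')['color'][:,:,::-1])"
```

```text
t 24.15 pos [0.5619 0.0007 0.1007] r 0.0937 lev(pos) 28.7 lev(yaw) 29.9 Ftan 7.08 Frad -1.21 Fz 1.11 M [-0.85  0.59  0.06] op 22.1 ff 3.5
effective F 7.92
```

The force rises as expected: the pad has touched (7.4 N). I'll finish in small steps, with a narrower opening to stay off the tube.

Request:
move_arm(
  plan=[0,0,0,0,0,0,17,0,0,0,0,0,0,17,0,0,0,0,0,0,17],
)

```text
time: 24.55
eef_pos: [0.5613, 0.0004, 0.1008]
tcp_rot: [0.361, 0.933, -0.002, -0.002]
contact_force: [-6.5, -6.0, 3.2]
opening: 0.199
finger_force: 4.2
```

```bash
python3 -c "
from h import *
rep(); steps(30,36,4)"
```

```text
t 24.55 pos [5.613e-01 4.000e-04 1.008e-01] r 0.094 lev(pos) 28.3 lev(yaw) 29.9 Ftan 8.77 Frad 1.01 Fz 3.25 M [-0.9   0.83  0.1 ] op 17.0 ff 4.2
effective F 10.11
[(1.6, 1.7), (1.7, 1.7), (1.7, 1.7), (1.8, 1.6)] turn -1.5
```

Request:
move_arm(
  plan=[1.6,1.7,0,0,0,-1.5,17,0,0,0,0,0,0,17,0,0,0,0,0,0,17],
)

```text
time: 24.85
eef_pos: [0.5628, 0.0021, 0.1008]
tcp_rot: [0.373, 0.928, -0.002, -0.002]
contact_force: [-6.1, -5.4, 3.0]
opening: 0.203
finger_force: 4.3
```

```bash
python3 -c "
from h import *
rep(); s=ctrl.get_state(); print(s['contact_force'],s['wrist_torque'])"
```

```text
t 24.85 pos [0.5628 0.0021 0.1008] r 0.094 lev(pos) 29.7 lev(yaw) 31.4 Ftan 8.04 Frad 0.91 Fz 2.98 M [-0.91  0.91  0.13] op 17.3 ff 4.3
effective F 9.7
[-6.06743837 -5.3583228   2.98363599] [-0.91248343  0.90966647  0.12559479]
```

Request:
move_arm(
  plan=[1.7,1.7,0,0,0,-1.5,17,0,0,0,0,0,0,17,0,0,0,0,0,0,17],
)

```text
time: 25.15
eef_pos: [0.5644, 0.0038, 0.1008]
tcp_rot: [0.385, 0.923, -0.002, -0.002]
contact_force: [-6.2, -5.7, 3.7]
opening: 0.199
finger_force: 4.3
```

```bash
python3 -c "
from h import *
import time
rep(); grab('side'); rep(); grab('side'); rep()"
```

```text
t 25.15 pos [0.5644 0.0038 0.1008] r 0.094 lev(pos) 31.1 lev(yaw) 32.9 Ftan 8.37 Frad 0.58 Fz 3.72 M [-0.88  0.99  0.12] op 17.0 ff 4.3
effective F 9.94
t 25.2 pos [0.5644 0.0038 0.1008] r 0.0941 lev(pos) 31.1 lev(yaw) 32.9 Ftan 8.24 Frad 1.24 Fz 3.57 M [-0.87  0.96  0.08] op 17.0 ff 4.3
effective F 9.35
t 25.25 pos [0.5644 0.0038 0.1008] r 0.094 lev(pos) 31.1 lev(yaw) 32.9 Ftan 8.93 Frad -0.13 Fz 2.58 M [-0.89  0.96  0.14] op 16.8 ff 4.3
effective F 10.8
```

Request:
move_arm(
  plan=[1.7,1.7,0,0,0,-1.5,17,0,0,0,0,0,0,17,0,0,0,0,0,0,17],
)

```text
time: 25.55
eef_pos: [0.566, 0.0055, 0.1008]
tcp_rot: [0.397, 0.918, -0.002, -0.002]
contact_force: [-5.9, -7.5, 2.8]
opening: 0.201
finger_force: 4.5
```

```bash
python3 -c "
from h import *
rep(); grab('side'); rep(); grab('side'); rep()"
```

```text
t 25.55 pos [0.566  0.0055 0.1008] r 0.0941 lev(pos) 32.5 lev(yaw) 34.3 Ftan 9.47 Frad -1.08 Fz 2.83 M [-0.94  1.    0.03] op 17.2 ff 4.5
effective F 10.11
t 25.6 pos [0.566  0.0055 0.1008] r 0.0941 lev(pos) 32.5 lev(yaw) 34.4 Ftan 9.03 Frad 0.85 Fz 3.56 M [-0.86  1.01  0.05] op 16.9 ff 4.5
effective F 9.93
t 25.65 pos [0.566  0.0055 0.1008] r 0.094 lev(pos) 32.5 lev(yaw) 34.4 Ftan 8.78 Frad -0.41 Fz 3.25 M [-0.88  1.    0.05] op 16.8 ff 4.5
effective F 9.57
```

Request:
move_arm(
  plan=[0,0,0,0,0,0,10,0,0,0,0,0,0,10,0,0,0,0,0,0,10],
  newtons=30,
)

```text
time: 25.95
eef_pos: [0.566, 0.0057, 0.1009]
tcp_rot: [0.396, 0.918, -0.002, -0.002]
contact_force: [-6.5, -5.2, 3.7]
opening: 0.165
finger_force: 28.9
```

```bash
python3 -c "
from h import *
rep(); grab('side'); rep(); grab('side'); rep(); steps(30,4,5); steps(4,2,1); steps(0,20,10)"
```

```text
t 25.95 pos [0.566  0.0057 0.1009] r 0.0942 lev(pos) 32.6 lev(yaw) 34.3 Ftan 8.27 Frad 0.93 Fz 3.66 M [-0.79  1.03  0.37] op 14.1 ff 28.9
effective F 12.7
t 26.0 pos [0.566  0.0057 0.1009] r 0.0942 lev(pos) 32.6 lev(yaw) 34.3 Ftan 8.16 Frad 0.99 Fz 3.2 M [-0.77  1.01  0.35] op 14.0 ff 28.9
effective F 12.3
t 26.05 pos [0.566  0.0057 0.1009] r 0.0942 lev(pos) 32.6 lev(yaw) 34.3 Ftan 8.6 Frad 0.87 Fz 3.94 M [-0.8   1.04  0.33] op 13.5 ff 28.9
effective F 12.6
[(-5.3, -6.4), (-4.7, -6.8), (-4.1, -7.2), (-3.4, -7.6), (-2.7, -7.8)] turn 5.2
[(-0.9, -3.1)] turn 2.0
[(0.7, 3.1), (0.9, 3.1), (1.0, 3.0), (1.1, 3.0), (1.2, 3.0), (1.3, 2.9), (1.4, 2.9), (1.5, 2.8), (1.6, 2.8), (1.7, 2.7)] turn -2.0
```

Request:
move_arm(
  plan=[-1.7,-1.7,0,0,0,1.5,10,-1.7,-1.7,0,0,0,1.5,10,0,0,0,0,0,0,26,0,0,0,0,0,0,26,0,0,0,0,0,0,26,0,0,0,0,0,0,26],
)

```text
time: 26.65
eef_pos: [0.5651, 0.0039, 0.1015]
tcp_rot: [0.375, 0.927, 0.0, 0.0]
contact_force: [-0.4, -0.1, 0.3]
opening: 0.307
finger_force: 0.0
```

Request:
move_arm(
  plan=[0,0,10,0,0,0,26,0,0,25,0,0,0,26,0,0,40,0,0,0,26,0,0,40,0,0,0,26,-30,5,20,0,0,0,26,-30,5,10,0,0,0,26,-30,5,0,0,0,0,26,0,0,0,0,0,0,26,0,0,0,0,0,0,26],
)

```text
time: 27.55
eef_pos: [0.4749, 0.0188, 0.2474]
tcp_rot: [0.374, 0.927, 0.0, 0.001]
contact_force: [0.2, -0.1, 0.4]
opening: 0.306
finger_force: 0.0
```

Run:
```python
from h import *
rep(); c=grab("side")
a=cv2.resize(c["color"][150:295,250:420,::-1],(469,400),interpolation=cv2.INTER_CUBIC)
w=grab("wrist"); b=cv2.resize(w["color"][:,100:,::-1],(331,245))
cv2.imwrite("pics/fin.png",np.hstack([a,cv2.copyMakeBorder(b,0,155,0,0,0)])); cv2.imwrite("pics/wf.png",w["color"][:,:,::-1])
```

```text
t 27.55 pos [0.4749 0.0188 0.2474] r 0.1766 lev(pos) 14.4 lev(yaw) 31.5 Ftan -0.01 Frad -0.22 Fz 0.41 M [0.03 0.05 0.02] op 26.1 ff 0.0
effective F 0.17
```

View pics/fin.png

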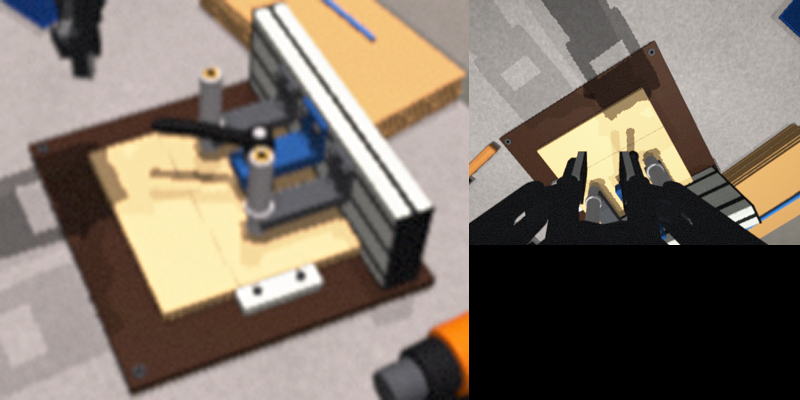

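The board is flush with the fence and with the stop at (240,285), the lever is seated at about 0.55 rad, and the gripper is clear of everything. Handing in.

```bash
python3 -c "
from h import *
print(order.sign_off())"
```

```text
the job is handed in; nothing more can be done
None
```

The board is home against the fence and side stop, and I clamped it hand-tight at about 10–12.5 N felt at the lever (estimated from wrist force and torque); the job is handed in after about 28 s of robot time, with the gripper clear.

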